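Scoop spent cells from the test tray into the red disposal tub

ROBOT

A 6-joint arm with a two-finger parallel gripper is mounted at the origin on the work surface. World frame = base frame: x ahead of the robot, y to its left, z up, the work surface at z = 0. Lengths are in m, angles in rad, forces in N, time in s.
With the tool pointing down it reaches from about 0.3 to 0.85 m from the base axis. Payload 4.2 kg.
Tool frame: the origin (TCP) lies where the fingers leave the gripper's body, on its centre line; the fingertips stand 78 mm ahead of it and the grasp point (between the pads) lies 60 mm ahead of it; z points along the fingers, y is the line along which they close (so a half turn about z gives the same grasp; the last joint's range is limited). The gripper opens to 91 mm and grips with 3 to 60 N. Pads are 32 mm wide; open, the fingers measure 118 mm over their backs; the gripper's body (76 mm by 178 mm) begins 60 mm behind the grasp point.
Start: joints at [1.263, 0.32, 1.565, -0, 1.257, -0.02], TCP at [0.163, 0.551, 0.292] pointing down, gripper open.
Joint ranges: [-3.11, 3.11], [-0.84, 2.01], [0.21, 2.61], [-1.34, 4.49], [0.05, 2.63], [-2.56, 2.56]. Speed limits (rad/s): [2.57, 2.57, 3.14, 3.14, 3.14, 3.14].

INTERFACE

Orientations are given as a rotation vector (axis times angle).
In Python, from plant import manip gives the robot as it stands.
- The arm moves only by the tool apply_moves, never from a script. Its argument "motion" is one flat list of numbers, 6 for each row, row after row: the shift along the tool's x, y, z each as a share of 400 mm, from -1 to 1, then the turn, a rotation vector about the tool's x, y, z each as a share of 120 degrees, from -1 to 1. In form: [x, y, z, wx, wy, wz, x, y, z, wx, wy, wz, ...]. A call has 1 to 10 rows; each row is the pose to reach, as a shift and turn from the pose commanded when the call began, along the tool's axes at that moment; what a row does not reach only later rows make up. A row lasts 1/8 s, in which the tool goes at most 62.5 mm and 10.7 degrees, less where a joint would pass 70% of its speed; a pose out of reach is approached as far as the arm can. A call with a number of a shift or a turn outside -1 to 1 is refused whole. A call with a gripper value outside its range is refused whole. "jaw" is the opening, from -1 (shut) to 1 (fully open), set as the call begins (left out, the last holds). The fingers move at their own pace and stop on an object; the grip force is fixed at half the most. Time passes only in rows, so rows that repeat a pose let the fingers close. It gives the time, the measured TCP pose, the force, the opening and the grip force at its end, in the units of the state.
- manip.get_obs(): the state, without advancing time (a new reading comes with each control period).
- manip.read_camera(name): name is "scene" or "top"; returns a dict with "color" (384x512x3 uint8, blue, green, red), "range_z" (384x512 float32, m along the optical axis (not along the pixel's ray), 0 where there is no reading), "K" (3x3 intrinsics, pixels), "rvec" (rotation vector, rad) and "tvec" (3), from world to camera coordinates, as OpenCV has them. Camera axes: x right, y down, z forward; pixel columns grow to the right and rows downward; lengths in m; the calibration is good to about 2 mm. A picture is of the moment at which its call begins.
- manip.hand_in(): hands the job in; it is judged then, once.
Trained networks look in a picture, given as the dict that the camera call returned (one of the last four; its "shot" number tells which), for a name from the list of things; names that differ only in an ending like _2 or _b are one class to them, and where a whole thing is asked for, a point or a joint stands for the part that bears it (a point fixed in the world has none). Each returns a list of dicts, best first, with "score" (0 to 1); they miss things now and then, are a little off and sometimes report something else, mostly with a low value. They report only what shows in the picture. A call takes as long as a camera call.
- manip.recognise(picture, label): "position" ([x, y, z] in m, in the coordinates of the camera as it stood for that picture, good to about 4 mm: the middle of the surface that is visible of it).
The state is a dict: "time": time; "qpos": joint angles; "qd": joint speeds; "joint_torque": joint torques, N m; "ee_pos": TCP position; "tool_rot": TCP orientation; "contact_force": force on the tool from outside, world axes, zero at the start; "wrist_torque": the same for the moment, N m; "gripper_width": opening from 0.0 (shut) to 1.0 (fully open); "grip_force": force on a finger pad.
Only numpy, scipy, OpenCV 4.12 (cv2) and the standard library are available. Lean on these libraries where they do the work, as an engineer would, in place of code of your own. Each camera call takes 0.05 s, during which the arm holds its last target. There are 200 camera calls.

TASK

Pick up the orange scoop by its handle, scoop the three spent blue cells out of the aluminium tray without pressing hard on the tray, and tip them into the red tub with the scoop's nose dipped into the tub's mouth. Then lay the scoop back down flat on the green cutting mat and let go. The cells may be leaking, so touch them only with the scoop, and leave the tubs standing and everything else where it is.

Things in the scene. Friction and masses are not known exactly. Their poses are not given: they have to be found in the camera images.
- scoop: orange hand scoop, black handle, 198 mm long, about 180 g, loose, level on the green mat. Origin: centre of the pan's underside; +x to the open nose, z up. Pan x -51 to +51 mm, 77 mm wide outside, 74 inside; flat floor 1.6 mm thick; side walls 30 mm high, along the rear 57 mm, ahead of them only 5 mm curbs, none in the last 12 mm; back wall 34 mm high, 64 under the handle
- scoop_nose (a point): middle of the scoop's square, 1.6 mm thick front edge, on the underside; 51 mm ahead of the scoop's origin. Tipping the scoop back (nose up) by 25 degrees slides the cells to its back wall; tipping it 55 degrees nose-down empties it
- scoop_grip (a point): middle of the scoop's handle: x -99 mm, 51 mm above the underside. Handle: level straight bar 96 mm long, 20 mm wide (y), 26 mm high, from x -51 to -147 mm of the scoop. Its two upright sides can be pinched from above, also with the gripper leaned either way along the handle, and the grip of the pads then holds the scoop's pitch
- tray: aluminium pan screwed to the bench, rigid, 196 x 92 mm, walls 36 mm high and 4 mm thick on three sides, open at its -x end. Origin: centre of its underside; +x points from the open end to the closed end wall. Floor 4 mm thick (inner floor 4 mm above the bench), 84 mm wide between its side walls. The cells lie in the two thirds nearest the end wall
- tray_front (a point): middle of the tray's open end edge, on the inner floor (a 4 mm step up from the bench)
- tray_wall (a point): foot of the inner face of the tray's end wall, in its middle, on the inner floor; 192 mm from tray_front
- cell0: one of three spent cells: blue round cell with steel ends, 22 mm diameter, 34 mm long, tapering to 15 mm over the last 7 mm at both ends, about 30 g, slick sleeve (friction about 0.25), lying loose in the tray. Origin: its centre; x along its length
- cell1: one of three spent cells: blue round cell with steel ends, 22 mm diameter, 34 mm long, tapering to 15 mm over the last 7 mm at both ends, about 30 g, slick sleeve (friction about 0.25), lying loose in the tray. Origin: its centre; x along its length
- cell2: one of three spent cells: blue round cell with steel ends, 22 mm diameter, 34 mm long, tapering to 15 mm over the last 7 mm at both ends, about 30 g, slick sleeve (friction about 0.25), lying loose in the tray. Origin: its centre; x along its length
- red_tub: red round open tub, loose, 350 g, 80 mm high, 126 mm outside diameter at the rim (118 mm inside), 112 mm at the foot, wall 4 mm, floor 5 mm. Origin: centre of its underside. It may stand in either of two places
- red_tub_rim (a point): centre of the red tub's mouth, at rim height
- blue_tub: blue tub of the same shape as the red one, empty, a bystander
- mat: green cutting mat fixed on the bench, 300 x 300 mm, 3 mm thick. Origin: centre of its underside
- multimeter: dark red hand-held multimeter lying flat, 180 x 85 x 42 mm, a bystander; origin: centre of its underside, x along its length
- mouse: white computer mouse, 100 x 58 x 34 mm, a bystander; origin: centre of its underside
- holder: black cell holder with one dark cell, 78 x 24 x 23 mm, a bystander; origin: centre of its underside
- punch: red two-post desk punch with a bar on top, 130 x 60 x 66 mm, a bystander; origin: centre of its underside
- spool: solder spool standing on its flange, 60 mm diameter, 40 mm high, a bystander; origin: centre of its underside
- pencup: dark metal pen cup, 76 mm diameter, 95 mm high (160 mm with pens), a bystander; origin: centre of its underside

How it is judged:
By the outcome, as a careful person would: the job done as asked, in the order asked, and still so for the second after the job is handed in, with the robot touching nothing.
It also fails if it takes over 67 s, if anything falls off the work surface, if the arm or the gripper's body presses on something with over 40 N, if the wrist force passes 120 N, or if a joint passes its speed limit or range.

## Working session

There is one attempt and no reset: what is moved stays moved. The work goes in short steps, Python scripts to look and compute and a tool call to move; the robot and the scene stay as the last step left them, time stands still between calls to the robot, and variables do not carry over. Pictures are saved under pics/ and viewed, at most 10 in all, crops included, and the job is handed in when it is done.

Besides the shell and the picture viewer there is one more tool, called after "Emit:" as a command line: name --argument value ..., lists and objects as JSON in quotes. apply_moves: Moves the arm, as the interface text tells. Shift numbers are shares of 400 mm and turn numbers shares of 120 degrees, none past 1 either way. Its arguments: {"type":"object","properties":{"motion":{"type":"array","items":{"type":"number"}},"jaw":{"type":"number"}},"required":["motion"]}

```bash
mkdir -p pics
cat > h.py <<'E'
import numpy as np, cv2
from scipy.spatial.transform import Rotation as R
from plant import manip
def w2c(c): return cv2.Rodrigues(np.array(c['rvec'],float))[0], np.array(c['tvec'],float).ravel()
def cam2w(c,p): Rm,t=w2c(c); return Rm.T@(np.asarray(p)-t)
def cloud(c):
    K=c['K']; z=c['range_z']; v,u=np.mgrid[:z.shape[0],:z.shape[1]]
    P=np.stack([(u-K[0,2])/K[0,0]*z,(v-K[1,2])/K[1,1]*z,z],-1); Rm,t=w2c(c)
    W=(P-t)@Rm; W[z==0]=np.nan; return W
def proj(c,p): return cv2.projectPoints(np.array(p,float).reshape(-1,3),np.array(c['rvec'],float),np.array(c['tvec'],float),c['K'],None)[0].reshape(-1,2)
E
python3 - <<'E'
from h import *
a=manip.read_camera('scene'); b=manip.read_camera('top')
cv2.imwrite('pics/s.png',a['color']); cv2.imwrite('pics/t.png',b['color'])
for n,c in(('scene',a),('top',b)):
    np.savez(n,**{k:c[k] for k in('color','range_z','K','rvec','tvec')})
    Rm,t=w2c(c); print(n,'campos',(-Rm.T@t).round(3),'axis',Rm[2].round(3))
    for l in['scoop','scoop_nose','scoop_grip','tray','tray_front','tray_wall','cell0','red_tub','red_tub_rim','blue_tub','mat','multimeter','mouse','holder','punch','spool','pencup']:
        print(l,[(round(d['score'],2),cam2w(c,d['position']).round(3).tolist()) for d in manip.recognise(c,l)[:4]])
E
```

```text
scene campos [1.054 0.582 0.853] axis [-0.393 -0.569 -0.723]
scoop [(0.6, [0.571, 0.283, 0.014])]
scoop_nose [(0.95, [0.571, 0.28, 0.013]), (0.61, [0.802, 0.128, 0.016])]
scoop_grip [(0.67, [0.569, 0.282, 0.009]), (0.46, [0.545, -0.427, 0.072])]
tray [(0.6, [0.61, -0.091, 0.003])]
tray_front [(0.83, [0.606, -0.092, 0.004])]
tray_wall [(0.97, [0.605, -0.094, 0.005])]
cell0 [(0.65, [0.626, -0.12, 0.024]), (0.63, [0.635, -0.084, 0.024]), (0.43, [0.617, -0.17, 0.028])]
red_tub [(0.65, [0.436, -0.082, 0.047]), (0.53, [0.628, -0.122, 0.024]), (0.18, [0.608, -0.093, 0.005])]
red_tub_rim [(0.58, [0.435, -0.084, 0.041])]
blue_tub [(0.7, [0.464, -0.26, 0.049])]
mat [(0.81, [0.48, 0.327, 0.002])]
multimeter [(0.76, [0.791, -0.079, 0.045])]
mouse [(0.9, [0.743, 0.334, 0.036]), (0.29, [0.572, 0.28, 0.013])]
holder [(0.77, [0.803, 0.127, 0.015]), (0.3, [0.636, -0.082, 0.023]), (0.19, [0.619, -0.166, 0.025])]
punch [(0.87, [0.688, -0.368, 0.047]), (0.17, [0.568, 0.284, 0.008])]
spool [(0.68, [0.449, 0.071, 0.038]), (0.64, [0.801, 0.129, 0.018])]
pencup [(0.91, [0.543, -0.428, 0.073]), (0.22, [0.605
[... 258 characters left out ...]
op_grip []
tray [(0.77, [0.613, -0.101, 0.007])]
tray_front [(0.84, [0.613, -0.095, 0.003])]
tray_wall [(0.81, [0.615, -0.098, 0.002]), (0.61, [0.465, 0.302, 0.003])]
cell0 [(0.51, [0.628, -0.087, 0.022])]
red_tub [(0.8, [0.436, -0.076, 0.004])]
red_tub_rim [(0.89, [0.435, -0.077, 0.005])]
blue_tub [(0.76, [0.463, -0.271, 0.004])]
mat [(0.61, [0.566, 0.278, 0.007]), (0.58, [0.465, 0.302, 0.003]), (0.55, [0.531, -0.455, 0.054])]
multimeter [(0.73, [0.777, -0.102, 0.043])]
mouse [(0.93, [0.728, 0.316, 0.035])]
holder [(0.62, [0.791, 0.125, 0.014])]
punch [(0.84, [0.679, -0.368, 0.064]), (0.54, [0.561, 0.274, 0.003])]
spool [(0.79, [0.435, 0.062, 0.043])]
pencup [(0.93, [0.532, -0.451, 0.057])]
```

View pics/s.png

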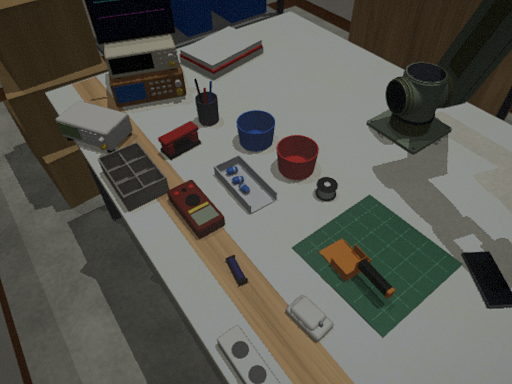

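View pics/t.png

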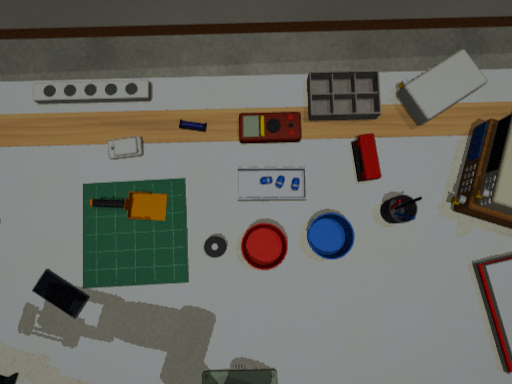

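The top picture shows the scoop on the mat (pan at 148,207, nose to the right, i.e. −y; handle at 108,203). The tray is at (271,183) with its open end at left (+y) and three cells at 266, 281 and 295. The red tub is at (264,245) and the blue one at (331,235). Next I measure exact poses from depth in both views.

```bash
cat > m.py <<'E'
from h import *
def rect(P): 
    r=cv2.minAreaRect((P[:,:2]*1000).astype(np.float32)); return [np.round(x,1) for x in r]
def run(n,c):
    W=cloud(c); hsv=cv2.cvtColor(c['color'],cv2.COLOR_BGR2HSV); H,S,V=[hsv[...,i].astype(int) for i in range(3)]
    x,y,z=W[...,0],W[...,1],W[...,2]
    box=lambda a,b,e,f,g,h:(x>a)&(x<b)&(y>e)&(y<f)&(z>g)&(z<h)
    print(n)
    for nm,m in dict(orange=box(.5,.65,.1,.46,.0,.09)&(H>8)&(H<22)&(S>150), handle=box(.5,.65,.24,.46,.045,.09),
      traywall=box(.52,.7,-.25,.03,.03,.045), trayall=box(.52,.7,-.25,.03,.025,.045)&(S<80),cells=box(.55,.67,-.2,.02,.008,.04)&(H>100)&(H<130)&(S>120),
      redrim=box(.35,.55,-.17,.02,.07,.09), bluerim=box(.38,.56,-.36,-.18,.07,.09),mat=box(.25,.65,.1,.5,-.01,.012)&(H>50)&(H<90)&(S>80)).items():
        P=W[m]
        if len(P)>5: print(nm,len(P),'mean',P.mean(0).round(4),'z5/50/95',np.percentile(P[:,2],[5,50,95]).round(4),rect(P))
    m=(box(.55,.67,-.2,.02,.008,.04)&(H>100)&(H<130)&(S>120)).astype(np.uint8)
    k,l,s,ce=cv2.connectedComponentsWithStats(m)
    for i in range(1,k):
        if s[i,4]>8: print(' cell',s[i,4],W[l==i].mean(0).round(4),rect(W[l==i]))
    if (m0:=box(.35,.55,-.17,.02,.07,.09)).sum()>5:
        for mm in (m0,box(.38,.56,-.36,-.18,.07,.09)):
            print(' circ',[np.round(q,1) for q in cv2.minEnclosingCircle((W[mm][:,:2]*1000).astype(np.float32))])
if __name__=='__main__':
    for n in('scene','top'): run(n,dict(np.load(n+'.npz')))
    for i,n in enumerate(('scene','top')):
        im=np.load(n+'.npz')['color']
        if i==0: a=cv2.resize(im[150:220,205:285],(400,350),interpolation=cv2.INTER_CUBIC); a2=cv2.resize(im[225:305,310:400],(400,350),interpolation=cv2.INTER_CUBIC)
        else: b=cv2.resize(im[155:211,235:307],(400,250),interpolation=cv2.INTER_CUBIC); b2=cv2.resize(im[180:232,82:192],(400,250),interpolation=cv2.INTER_CUBIC)
    cv2.imwrite('pics/crop.png',np.vstack([np.hstack([a,a2]),np.hstack([b,b2])]))
E
python3 m.py
```

```text
scene
orange 1127 mean [0.5615 0.2643 0.0149] z5/50/95 [0.0031 0.0065 0.0636] [array([556.1, 303.5]), array([201.1,  97.9]), np.float64(85.3)]
handle 568 mean [0.5723 0.3547 0.0627] z5/50/95 [0.0485 0.0659 0.0693] [array([568.2, 353.3]), array([100.1,  32.6]), np.float64(86.4)]
traywall 310 mean [ 0.6156 -0.1186  0.0353] z5/50/95 [0.0306 0.0356 0.039 ] [array([ 593.4, -127.6]), array([248.2, 140.7]), np.float64(88.4)]
trayall 425 mean [ 0.6161 -0.1179  0.0331] z5/50/95 [0.026  0.034  0.0387] [array([ 617.1, -103.4]), array([198.5,  94.8]), np.float64(88.5)]
cells 121 mean [ 0.6256 -0.1257  0.0235] z5/50/95 [0.0171 0.0239 0.0277] [array([ 624.9, -124.5]), array([107.2,  31.5]), np.float64(78.7)]
redrim 327 mean [ 0.4395 -0.0778  0.0769] z5/50/95 [0.0708 0.0775 0.0818] [array([440.2, -77.2]), array([127.3, 123.2]), np.float64(62.3)]
bluerim 279 mean [ 0.4634 -0.2577  0.077 ] z5/50/95 [0.0706 0.0776 0.0821] [array([ 463.5, -256.8]), array([126.2, 124.7]), np.float64(28.1)]
mat 9936 mean [0.4843 0.3136 0.0038] z5/50/95 [0.0013 0.0038 0.0063] [array([457.2, 322.1]), array([357.9, 355.7]),
[... 1521 characters left out ...]
4(2.1)]
 cell 44 [ 0.6261 -0.0805  0.0228] [array([627. , -80.2]), array([18.6, 20. ]), np.float64(0.7)]
 cell 13 [ 0.6285 -0.0993  0.0226] [array([628. , -99.1]), array([ 5.9, 14.1]), np.float64(89.4)]
 cell 38 [ 0.6284 -0.1289  0.0239] [array([ 629.3, -129.4]), array([18.1, 17.9]), np.float64(67.2)]
 cell 40 [ 0.6212 -0.1717  0.0231] [array([ 621.3, -170.8]), array([17.3, 18.1]), np.float64(88.0)]
 cell 16 [ 0.6106 -0.1229  0.021 ] [array([ 610. , -122.5]), array([15.5,  8. ]), np.float64(66.8)]
 cell 18 [ 0.602  -0.1679  0.0236] [array([ 601. , -167.9]), array([15.5,  8.1]), np.float64(73.4)]
 circ [array([438.1, -76. ]), np.float64(62.6)]
 circ [array([ 461.6, -256.6]), np.float64(63.0)]
```

View pics/crop.png

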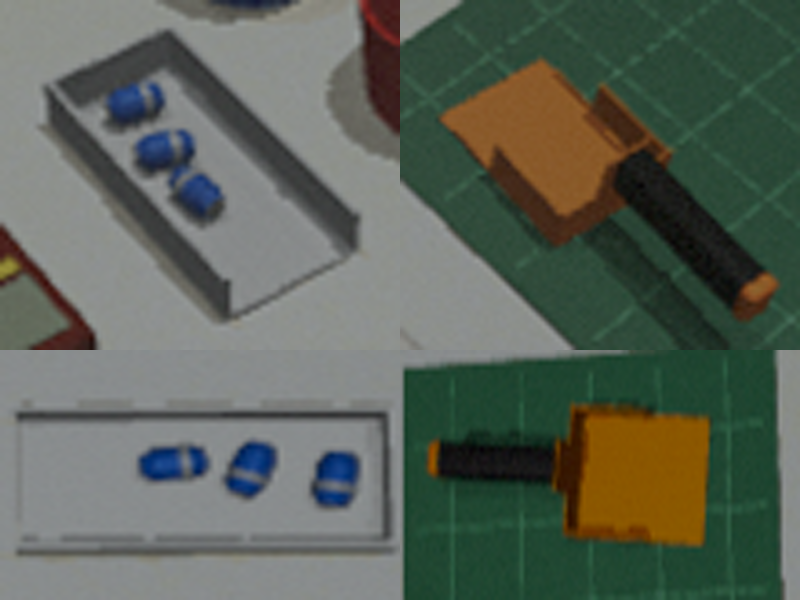

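The crops show the scoop lying level with its handle straight, and the cells in the tray: the nearest along its axis, the other two roughly across. Now I fit axis angles and get the robot state.

```bash
cat > fit.py <<'E'
from h import *
def line(P,lab):
    # x as function of y, robust
    y,x=P[:,1],P[:,0]; w=np.ones(len(x),bool)
    for _ in range(5):
        k=np.polyfit(y[w],x[w],1); r=x-np.polyval(k,y); w=abs(r)<max(2.0*np.std(r[w]),.0015)
    print(lab,len(x),'slope deg %.2f'%np.degrees(np.arctan(k[0])),'x at ymid %.4f'%np.polyval(k,(y.max()+y.min())/2),'y %.4f %.4f'%tuple(np.percentile(y,[1,99])),'z %.4f'%np.median(P[:,2]))
for n in('scene','top'):
    c=dict(np.load(n+'.npz')); W=cloud(c); P=W[~np.isnan(W[...,0])]
    hsv=cv2.cvtColor(c['color'],cv2.COLOR_BGR2HSV)[~np.isnan(W[...,0])].astype(int)
    x,y,z=P.T; print(n)
    b=lambda a,bb,e,f,g,h:(x>a)&(x<bb)&(y>e)&(y<f)&(z>g)&(z<h)
    line(P[b(.56,.60,-.19,-.01,.032,.045)],'wall-'); line(P[b(.645,.675,-.19,-.01,.032,.045)],'wall+')
    e=P[b(.585,.645,-.22,-.18,.032,.045)]; print('endwall y',np.median(e[:,1]).round(4),len(e))
    line(P[b(.54,.60,.305,.40,.060,.075)],'handle top')
    o=P[(hsv[:,0]>8)&(hsv[:,0]<22)&(hsv[:,1]>150)&(x>.5)&(x<.63)&(y>.18)&(y<.29)&(z<.012)]
    # pan edges by y slices
    for lo,hi,nm in((.205,.235,'front half'),):
        s=o[(o[:,1]>lo)&(o[:,1]<hi)]; print(nm,'x edges',np.percentile(s[:,0],[1,99]).round(4),'mid',np.percentile(s[:,0],[1,99]).mean().round(4))
    ys=o[:,1]; print('nose y by x thirds',[np.percentile(o[(o[:,0]>a)&(o[:,0]<a+.02)][:,1],1).round(4) for a in(.53,.55,.57)])
s=manip.get_obs(); print({k:np.round(v,4).tolist() for k,v in s.items()}); print(R.from_rotvec(s['tool_rot']).as_matrix().round(3))
E
python3 fit.py
```

```text
scene
wall- 104 slope deg 1.11 x at ymid 0.5738 y -0.1854 -0.0134 z 0.0360
wall+ 98 slope deg 1.20 x at ymid 0.6613 y -0.1877 -0.0119 z 0.0359
endwall y -0.1988 36
handle top 378 slope deg 3.82 x at ymid 0.5703 y 0.3057 0.3994 z 0.0671
front half x edges [0.5183 0.5972] mid 0.5578
nose y by x thirds [np.float64(0.2056), np.float64(0.2044), np.float64(0.2033)]
top
wall- 113 slope deg 1.32 x at ymid 0.5710 y -0.1848 -0.0186 z 0.0357
wall+ 74 slope deg 1.48 x at ymid 0.6586 y -0.1876 -0.0112 z 0.0359
endwall y -0.199 36
handle top 248 slope deg 4.14 x at ymid 0.5658 y 0.3064 0.3985 z 0.0663
front half x edges [0.52   0.5958] mid 0.5579
nose y by x thirds [np.float64(0.2063), np.float64(0.2049), np.float64(0.2038)]
{'time': 1.8, 'qpos': [1.263, 0.3196, 1.5645, -0.0, 1.2574, -0.02], 'qd': [-0.0017, 0.0015, -0.0006, 0.0002, -0.0006, 0.001], 'joint_torque': [0.0002, -41.2354, -23.2223, 0.0728, 0.0379, 0.0], 'ee_pos': [0.1632, 0.5514, 0.2923], 'tool_rot': [0.4505, 3.1091, 0.0002], 'contact_force': [0.2146, 0.025, -0.3874], 'wrist_torque': [-0.0138, -0.0767, -0.0087], 'grip_force': 0.0, 'gripper_width': 1.0067}
[[-0.959  0.284  0.   ]
 [ 0.284  0.959  0.   ]
 [-0.     0.    -1.   ]]
```

```bash
cat > plan.py <<'E'
from h import *
import json
def Rs(heading,pitch=0,lean=0):
    """tool rotation for scoop with nose heading (deg, world), nose-up pitch deg, vertical-grip; tool x = back along the handle"""
    h=np.radians(heading); s=np.array([np.cos(h),np.sin(h),0]); z=np.array([0,0,1.]); y=np.cross(z,s)
    B=np.column_stack([-s,y,-z])           # tool axes for level scoop
    return R.from_rotvec(-np.radians(pitch)*y)*R.from_matrix(B)
GRIP=np.array([-.099,0,.051])               # grasp point in the scoop frame
def tcp(pt_world,pt_scoop,heading,pitch=0,grip=GRIP):
    Rt=Rs(heading,pitch); S=Rt.as_matrix()@np.diag([-1,1,-1.])  # scoop axes in world
    g=np.array(pt_world)+S@(grip-np.array(pt_scoop)); return g-.060*Rt.as_matrix()[:,2],Rt
def rows(targets,start=None):
    if start is None:
        s=manip.get_obs(); start=(np.array(s['ee_pos']),R.from_rotvec(s['tool_rot']))
        print('t',round(s['time'],2),'pos',np.round(s['ee_pos'],4),'q',np.round(s['qpos'],2),'F',np.round(s['contact_force'],1),'w',round(s['gripper_width'],3))
    p0,R0=start
    for p,Rt in targets:
        d=R0.inv().apply(np.array(p)-p0)/.4; w=(R0.inv()*Rt).as_rotvec()/np.radians(120)
        print([round(float(v),4) for v in np.r_[d,w]],'  mm',np.linalg.norm(d)*400//1,'deg',np.linalg.norm(w)*120//1)
NOSE=np.array([.051,0,0])
E
python3 - <<'E'
from plan import *
rows([([.567,.3535,.194],Rs(-94))])
rows([([.567,.3535,.114],Rs(-94))],([.567,.3535,.194],Rs(-94)))
E
```

```text
t 1.8 pos [0.1632 0.5514 0.2923] q [ 1.26  0.32  1.56 -0.    1.26 -0.02] F [ 0.2  0.  -0.4] w 1.007
[-1.1083, -0.1878, 0.2457, 0.0, -0.0, 0.6459]   mm 460.0 deg 77.0
[0.0, 0.0, 0.2, 0.0, 0.0, 0.0]   mm 80.0 deg 0.0
```

Emit:
apply_moves --motion '[-1,-0.17,0.2,0,0,0.6,-1,-0.17,0.2,0,0,0.6,-1,-0.17,0.2,0,0,0.6,-1,-0.17,0.2,0,0,0.6,-1,-0.17,0.2,0,0,0.6,-1,-0.17,0.2,0,0,0.6,-1,-0.17,0.2,0,0,0.6,-1,-0.17,0.2,0,0,0.6]' --jaw 1

```text
time: 2.8
ee_pos: [0.5296, 0.3709, 0.211]
tool_rot: [2.196, 2.246, -0.002]
contact_force: [-1.1, 0.3, 0.1]
gripper_width: 1.001
grip_force: 0.0
```

Run:
```python
from plan import *
rows([([.567,.3535,.194],Rs(-94)),([.567,.3535,.114],Rs(-94))])
```

```text
t 2.8 pos [0.5296 0.3709 0.211 ] q [ 0.59  0.49  1.51 -0.    1.15  0.57] F [-1.1  0.3  0.1] w 1.001
[-0.0455, 0.0926, 0.0426, -0.0004, 0.0005, 0.0442]   mm 44.0 deg 5.0
[-0.0453, 0.0928, 0.2426, -0.0004, 0.0005, 0.0442]   mm 105.0 deg 5.0
```

Emit:
apply_moves --motion '[-0.045,0.095,0.04,0,0,0.045,-0.045,0.095,0.04,0,0,0.045,-0.045,0.095,0.2,0,0,0.045,-0.045,0.095,0.2,0,0,0.045,-0.045,0.095,0.2,0,0,0.045]'

```text
time: 3.42
ee_pos: [0.5658, 0.3568, 0.1339]
tool_rot: [2.294, 2.147, 0.003]
contact_force: [1.0, 0.6, -0.1]
gripper_width: 1.003
grip_force: 0.0
```

Run:
```python
from plan import *
rows([([.567,.3535,.114],Rs(-94))])
b=manip.read_camera('scene'); cv2.imwrite('pics/g1.png',cv2.resize(b['color'][190:320,280:430],(690,598)))
```

```text
t 3.42 pos [0.5658 0.3568 0.1339] q [0.55 0.59 1.54 0.   1.01 0.61] F [ 1.   0.6 -0.1] w 1.003
[-0.008, 0.0036, 0.0498, 0.0006, -0.0006, 0.0017]   mm 20.0 deg 0.0
```

View pics/g1.png

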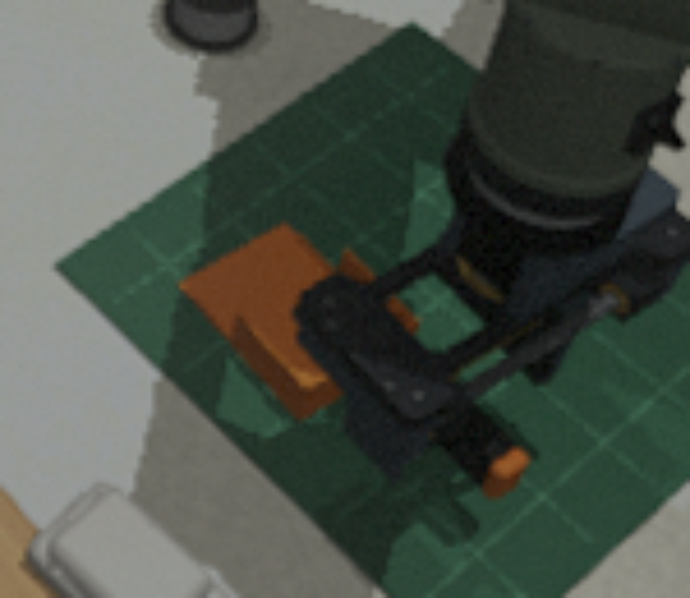

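The open fingers straddle the handle (around 400,400 in the crop), aligned across it. I descend the remaining 20 mm and close.

Emit:
apply_moves --motion '[-0.008,0.004,0.05,0,0,0.002,-0.008,0.004,0.05,0,0,0.002,-0.008,0.004,0.05,0,0,0.002]'

```text
time: 3.85
ee_pos: [0.5679, 0.353, 0.1142]
tool_rot: [2.299, 2.14, 0.005]
contact_force: [0.0, 0.1, 0.2]
gripper_width: 1.002
grip_force: 0.0
```

Emit:
apply_moves --motion '[0,0,0,0,0,0,0,0,0,0,0,0,0,0,0,0,0,0,0,0,0,0,0,0,0,0,0,0,0,0,0,0,0,0,0,0]' --jaw -1

```text
time: 4.6
ee_pos: [0.5673, 0.3523, 0.1122]
tool_rot: [-2.3, -2.14, 0.0]
contact_force: [-0.3, -0.5, -0.2]
gripper_width: 0.374
grip_force: 0.0
```

Run:
```python
from plan import *
rows([([.567,.3535,.114],Rs(-94))]); print(manip.get_obs()['grip_force'],manip.get_obs()['wrist_torque'])
```

```text
t 4.6 pos [0.5673 0.3523 0.1122] q [0.54 0.61 1.56 0.   0.97 0.61] F [-0.3 -0.5 -0.2] w 0.374
[0.0029, -0.001, -0.0044, -0.0, -0.0, -0.0011]   mm 2.0 deg 0.0
0.0 [-0.06703034 -0.01273927 -0.05998463]
```

Still closing; wait further.

Emit:
apply_moves --motion '[0,0,0,0,0,0,0,0,0,0,0,0,0,0,0,0,0,0,0,0,0,0,0,0]'

```text
time: 5.1
ee_pos: [0.5673, 0.3523, 0.1122]
tool_rot: [-2.3, -2.14, -0.0]
contact_force: [-0.4, 0.4, 1.1]
gripper_width: 0.221
grip_force: 30.0
```

Run:
```python
from plan import *
rows([([.567,.3535,.114],Rs(-94))]); print(manip.get_obs()['grip_force'],manip.get_obs()['wrist_torque'])
```

```text
t 5.1 pos [0.5673 0.3523 0.1122] q [0.54 0.61 1.56 0.   0.97 0.61] F [-0.4  0.4  1.1] w 0.221
[0.0029, -0.001, -0.0044, 0.0, -0.0, -0.0011]   mm 2.0 deg 0.0
29.990966320037842 [-0.11956309  0.0986009   0.03406095]
```

```bash
sed -i 's/^GRIP=.*/GRIP=np.array([-.098,0,.0492])/' plan.py
python3 - <<'E'
from plan import *
s=manip.get_obs(); up=(np.array(s['ee_pos'])+[0,0,.08],R.from_rotvec(s['tool_rot']))
rows([up, tcp([.6175,-.040,.080],NOSE,-91.28,0)])
E
```

```text
t 5.1 pos [0.5673 0.3523 0.1122] q [0.54 0.61 1.56 0.   0.97 0.61] F [-0.4  0.4  1.1] w 0.221
[0.0, 0.0, -0.2, 0.0, 0.0, 0.0]   mm 80.0 deg 0.0
[-0.5972, 0.1773, -0.1924, 0.0, -0.0, -0.0237]   mm 260.0 deg 2.0
```

Emit:
apply_moves --motion '[0,0,-0.1,0,0,0,0,0,-0.2,0,0,0,0,0,-0.2,0,0,0,-0.15,0.045,-0.195,0,0,-0.01,-0.3,0.09,-0.195,0,0,-0.02,-0.45,0.13,-0.195,0,0,-0.024,-0.56,0.17,-0.193,0,0,-0.024,-0.597,0.177,-0.192,0,0,-0.024,-0.597,0.177,-0.192,0,0,-0.024,-0.597,0.177,-0.192,0,0,-0.024]'

```text
time: 6.35
ee_pos: [0.6202, 0.1104, 0.1884]
tool_rot: [-2.243, -2.197, 0.001]
contact_force: [0.5, 1.0, -2.6]
gripper_width: 0.216
grip_force: 30.0
```

```bash
cat > look.py <<'E'
from plan import *
import sys
def look(tag,show=None):
    for n in('scene','top'):
        c=manip.read_camera(n); np.savez(n+'_'+tag,**{k:c[k] for k in('color','range_z','K','rvec','tvec')})
        W=cloud(c); ok=~np.isnan(W[...,0]); hsv=cv2.cvtColor(c['color'],cv2.COLOR_BGR2HSV)
        m=ok&(hsv[...,0]>8)&(hsv[...,0]<22)&(hsv[...,1]>150)&(W[...,2]<.2)&(W[...,1]<.12)
        P=W[m]; print(n,len(P))
        if len(P)<50: continue
        y0=np.percentile(P[:,1],1); F=P[(P[:,1]<y0+.075)&(P[:,1]>y0+.003)]; z=np.polyfit(F[:,1],F[:,2],1)
        for _ in range(4): r=F[:,2]-np.polyval(z,F[:,1]); F2=F[abs(r)<.006]; z=np.polyfit(F2[:,1],F2[:,2],1)
        print(' nose y %.4f floor top z at nose %.4f pitch nose-up %.2f'%(y0,np.polyval(z,y0),-np.degrees(np.arctan(z[0]))))
        mids=[]
        for a in np.arange(y0+.004,y0+.055,.01):
            s=P[(P[:,1]>a)&(P[:,1]<a+.01)]
            if len(s)>8: e=np.percentile(s[:,0],[2,98]); mids.append((a+.005,e.mean(),e[1]-e[0]))
        mids=np.array(mids); k=np.polyfit(mids[:,0],mids[:,1],1); print(' mid x at nose %.4f slope %.2f deg'%(np.polyval(k,y0),np.degrees(np.arctan(k[0]))),'widths',mids[:,2].round(3))
if __name__=='__main__': look(sys.argv[1]); s=manip.get_obs(); rows([(s['ee_pos'],R.from_rotvec(s['tool_rot']))])
E
python3 look.py a
python3 - <<'E'
import numpy as np,cv2
a=np.load('scene_a.npz')['color']; b=np.load('top_a.npz')['color']
cv2.imwrite('pics/a.png',np.hstack([cv2.resize(a[110:240,190:330],(420,390)),cv2.resize(b[140:260,200:320],(380,390))]))
E
```

```text
scene 1524
 nose y -2.4693 floor top z at nose -0.6939 pitch nose-up 10.73
 mid x at nose -0.2170 slope -25.03 deg widths [2.733 2.742 2.723]
top 5471
 nose y -1.2698 floor top z at nose -0.6914 pitch nose-up -0.08
 mid x at nose 1.4761 slope 0.53 deg widths [0.01  0.009 0.008 0.012 0.008 0.011]
t 6.45 pos [0.6203 0.1106 0.1888] q [0.16 0.48 1.58 0.   1.08 0.18] F [ 0.7 -0.2 -2. ] w 0.216
[0.0, 0.0, 0.0, 0.0, 0.0, 0.0]   mm 0.0 deg 0.0
```

View pics/a.png

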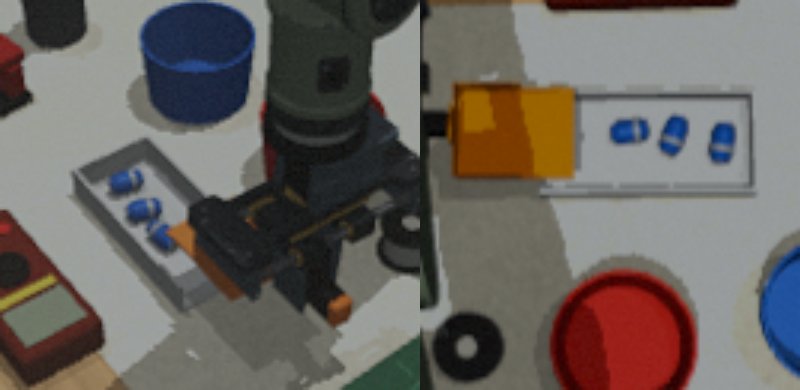

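The scoop is held level with its nose over the tray's mouth (top view, nose edge at 575,133 in the crop; cells ahead of it). I restrict the mask to the scoop and re-measure.

```bash
sed -i "s/&(W\[...,2\]<.2)&(W\[...,1\]<.12)/\&(W[...,2]<.2)\&(W[...,2]>.003)\&(W[...,1]<.14)\&(W[...,1]>-.25)\&(W[...,0]>.52)\&(W[...,0]<.7)/" look.py; sed -i "s/c=manip.read_camera(n); np.savez.*/f=n+'_'+tag+'.npz'; c=dict(np.load(f)) if os.path.exists(f) else manip.read_camera(n); np.savez(f[:-4],**{k:c[k] for k in('color','range_z','K','rvec','tvec')})/; s/^import sys/import sys,os/" look.py; python3 look.py a
```

```text
scene 120
 nose y -0.0378 floor top z at nose 0.0771 pitch nose-up -15.10
 mid x at nose 0.6417 slope 16.14 deg widths [0.017 0.015 0.002 0.002]
top 1104
 nose y -0.0367 floor top z at nose 0.0798 pitch nose-up -0.31
 mid x at nose 0.6174 slope 0.05 deg widths [0.072 0.075 0.073 0.074 0.076 0.074]
t 6.45 pos [0.6203 0.1106 0.1888] q [0.16 0.48 1.58 0.   1.08 0.18] F [ 0.7 -0.2 -2. ] w 0.216
[0.0, 0.0, 0.0, 0.0, 0.0, 0.0]   mm 0.0 deg 0.0
```

```bash
cat >> plan.py <<'E'
def nose(y,z,pitch=0,dx=0): return tcp([.6154+.0223*(y+.1)+dx,y,z],NOSE,-91.28,pitch)
E
python3 - <<'E'
from plan import *
rows([nose(-.040,.040,-1),nose(-.040,.006,-1),nose(-.040,.004,-1)])
E
```

```text
t 6.45 pos [0.6203 0.1106 0.1888] q [0.16 0.48 1.58 0.   1.08 0.18] F [ 0.7 -0.2 -2. ] w 0.216
[-0.009, -0.0006, 0.0925, -0.0002, 0.0081, 0.0011]   mm 37.0 deg 0.0
[-0.009, -0.0005, 0.1775, -0.0002, 0.0081, 0.0011]   mm 71.0 deg 0.0
[-0.009, -0.0005, 0.1825, -0.0002, 0.0081, 0.0011]   mm 73.0 deg 0.0
```

Emit:
apply_moves --motion '[-0.009,-0.001,0.09,0,0.008,0.001,-0.009,-0.001,0.15,0,0.008,0.001,-0.009,-0.001,0.1775,0,0.008,0.001,-0.009,-0.001,0.1775,0,0.008,0.001,-0.009,-0.001,0.1775,0,0.008,0.001]'

```text
time: 7.08
ee_pos: [0.6209, 0.106, 0.1191]
tool_rot: [-2.24, -2.188, -0.022]
contact_force: [0.5, 0.3, -2.3]
gripper_width: 0.219
grip_force: 30.0
```

```bash
python3 look.py b
python3 - <<'E'
from plan import *
rows([nose(-.040,.006,-1)])
E
```

```text
scene 66
 nose y -0.0412 floor top z at nose 0.0061 pitch nose-up -13.76
t 7.12 pos [0.6209 0.1058 0.1192] q [0.14 0.55 1.66 0.02 0.93 0.15] F [-0.3  0.5 -2.7] w 0.217
[0.003, -0.0023, 0.0036, 0.0011, 0.0001, -0.0006]   mm 2.0 deg 0.0Traceback (most recent call last):
  File "look.py", line 18, in <module>
    if __name__=='__main__': look(sys.argv[1]); s=manip.get_obs(); rows([(s['ee_pos'],R.from_rotvec(s['tool_rot']))])
                             ~~~~^^^^^^^^^^^^^
  File "look.py", line 17, in look
    mids=np.array(mids); k=np.polyfit(mids[:,0],mids[:,1],1); print(' mid x at nose %.4f slope %.2f deg'%(np.polyval(k,y0),np.degrees(np.arctan(k[0]))),'widths',mids[:,2].round(3))
                                      ~~~~^^^^^
IndexError: too many indices for array: array is 1-dimensional, but 2 were indexed
```

Emit:
apply_moves --motion '[0.002,-0.002,0.005,0.001,0,0,0.002,-0.002,0.006,0.001,0,0,0.002,-0.002,0.006,0.001,0,0]'

```text
time: 7.5
ee_pos: [0.6196, 0.1065, 0.1161]
tool_rot: [-2.239, -2.185, -0.017]
contact_force: [-1.0, 0.7, -0.2]
gripper_width: 0.216
grip_force: 30.0
```

```bash
python3 look.py c 2>/dev/null
python3 - <<'E'
from plan import *
rows([nose(-.040,.004,-1)])
E
```

```text
scene 64
 nose y -0.0394 floor top z at nose 0.0043 pitch nose-up -12.34
t 7.55 pos [0.6196 0.1065 0.1161] q [0.14 0.55 1.66 0.02 0.92 0.16] F [0.3 0.9 0.2] w 0.221
[0.0014, 0.0011, 0.0008, -0.0007, 0.0001, -0.0008]   mm 0.0 deg 0.0
```

Run:
```python
from plan import *
s=manip.get_obs(); st=(np.array(s['ee_pos']),R.from_rotvec(s['tool_rot']))
rows([nose(y,.0042,-1) for y in(-.04,-.085,-.130)],st)
```

```text
[0.0015, 0.0011, 0.0003, -0.0007, 0.0001, -0.0008]   mm 0.0 deg 0.0
[-0.1111, 0.0013, -0.0017, -0.0007, 0.0001, -0.0008]   mm 44.0 deg 0.0
[-0.2236, 0.0015, -0.0036, -0.0007, 0.0001, -0.0008]   mm 89.0 deg 0.0
```

Emit:
apply_moves --motion '[-0.02,0.001,0,0,0,0,-0.045,0.001,-0.0005,0,0,0,-0.07,0.001,-0.001,0,0,0,-0.095,0.001,-0.0015,0,0,0,-0.12,0.001,-0.002,0,0,0,-0.145,0.001,-0.0025,0,0,0,-0.17,0.0015,-0.003,0,0,0,-0.195,0.0015,-0.003,0,0,0,-0.215,0.0015,-0.0035,0,0,0,-0.2235,0.0015,-0.0035,0,0,0]'

```text
time: 8.8
ee_pos: [0.618, 0.0164, 0.1156]
tool_rot: [-2.239, -2.185, -0.017]
contact_force: [0.0, 3.3, 3.1]
gripper_width: 0.216
grip_force: 30.0
```

```bash
python3 look.py d 2>/dev/null
python3 - <<'E'
from plan import *
rows([nose(y,.0042,-1) for y in(-.130,-.165,-.185,-.19)])
c=np.load('top_d.npz')['color'] if __import__('os').path.exists('top_d.npz') else manip.read_camera('top')['color']
s=np.load('scene_d.npz')['color']
cv2.imwrite('pics/d.png',np.hstack([cv2.resize(s[130:230,200:320],(400,333)),cv2.resize(c[145:220,220:310],(400,333))]))
E
```

```text
scene 76
 nose y -0.1046 floor top z at nose 0.0063 pitch nose-up -6.15
t 8.85 pos [0.618  0.0161 0.1156] q [0.   0.54 1.69 0.02 0.91 0.01] F [0.4 1.  2.4] w 0.22
[0.0023, 0.0001, -0.001, -0.0009, 0.0005, -0.0009]   mm 0.0 deg 0.0
[-0.0853, 0.0002, -0.0024, -0.0009, 0.0005, -0.0009]   mm 34.0 deg 0.0
[-0.1353, 0.0003, -0.0032, -0.0009, 0.0005, -0.0009]   mm 54.0 deg 0.0
[-0.1478, 0.0004, -0.0034, -0.0009, 0.0005, -0.0009]   mm 59.0 deg 0.0
```

View pics/d.png

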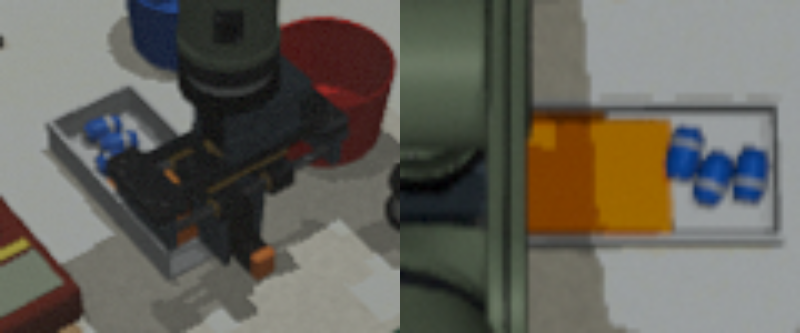

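The cells have turned crosswise and are gathered ahead of the nose (685,155), (712,178), (750,175), and the pan runs clear of both walls. I continue with slightly less downward pressure.

Emit:
apply_moves --motion '[-0.02,0,-0.0015,0,0,0,-0.04,0,-0.002,0,0,0,-0.06,0,-0.003,0,0,0,-0.08,0,-0.0035,0,0,0,-0.1,0,-0.0035,0,0,0,-0.1,0,-0.0035,0,0,0]'

```text
time: 9.65
ee_pos: [0.6167, -0.0242, 0.1159]
tool_rot: [-2.239, -2.185, -0.015]
contact_force: [0.3, 0.4, -1.4]
gripper_width: 0.217
grip_force: 30.0
```

```bash
python3 look.py e 2>/dev/null|head -0
python3 - <<'E'
from plan import *
rows([nose(y,.0042,-1) for y in(-.170,-.185,-.19)])
c=manip.read_camera('top')['color']
s=np.load('scene_e.npz')['color']
cv2.imwrite('pics/e.png',np.hstack([cv2.resize(s[130:230,200:320],(400,333)),cv2.resize(c[145:220,220:310],(400,333))]))
E
```

```text
t 9.7 pos [ 0.6167 -0.0238  0.1159] q [-0.06  0.54  1.69  0.02  0.92 -0.05] F [-1.  -1.  -1.4] w 0.22
[0.0022, 0.0009, -0.0002, -0.0014, 0.0006, -0.001]   mm 0.0 deg 0.0
[-0.0353, 0.001, -0.0008, -0.0014, 0.0006, -0.001]   mm 14.0 deg 0.0
[-0.0478, 0.001, -0.001, -0.0014, 0.0006, -0.001]   mm 19.0 deg 0.0
```

View pics/e.png

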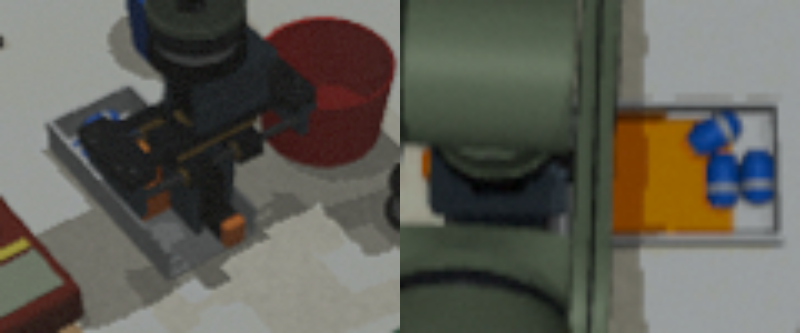

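Two cells already sit over the nose and the third lies at the end wall (757,177). I advance the last ~20 mm slowly.

Emit:
apply_moves --motion '[-0.01,0.001,0.0005,0,0,0,-0.02,0.001,0,0,0,0,-0.03,0.001,0,0,0,0,-0.04,0.001,0,0,0,0,-0.048,0.001,0,0,0,0,-0.053,0.001,0,0,0,0,-0.053,0.001,0,0,0,0]'

```text
time: 10.62
ee_pos: [0.6169, -0.0447, 0.1159]
tool_rot: [-2.239, -2.186, -0.016]
contact_force: [-0.3, -0.4, -1.7]
gripper_width: 0.218
grip_force: 30.0
```

Run:
```python
from plan import *
rows([nose(-.193,.0042,-1)]); print(manip.get_obs()['contact_force'])
d=manip.read_camera('top');c=d['color']; s=manip.read_camera('scene')['color']
np.savez('top_f',**{k:d[k] for k in('color','range_z','K','rvec','tvec')})
cv2.imwrite('pics/f.png',np.hstack([cv2.resize(s[130:230,200:320],(400,333)),cv2.resize(c[145:220,220:310],(400,333))]))
```

```text
t 10.62 pos [ 0.6169 -0.0447  0.1159] q [-0.1   0.54  1.69  0.02  0.92 -0.09] F [-0.3 -0.4 -1.7] w 0.218
[-0.0033, -0.0006, -0.0003, -0.0009, 0.0005, -0.0007]   mm 1.0 deg 0.0
[-0.2906812  -0.35193176 -1.73885318]
```

View pics/f.png

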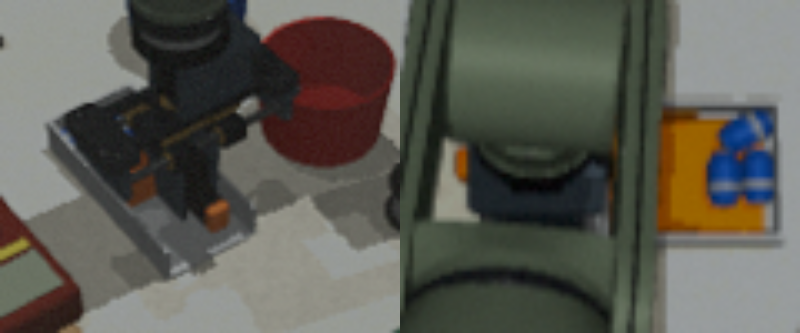

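Run:
```python
from plan import *
s30=lambda p:np.sin(np.radians(p))
rows([nose(-.1945,.0042,-1)]+[nose(-.1945,.0045+.102*s30(p)+e,p) for p,e in((0,0),(4,.001),(8,.001),(12,.001),(16,.002),(20,.004),(24,.01),(27,.02))]+[nose(-.185,.16,27)])
```

```text
t 10.72 pos [ 0.6169 -0.0446  0.1159] q [-0.1   0.54  1.69  0.02  0.92 -0.09] F [-0.9 -0.2 -1.3] w 0.216
[-0.0071, -0.0006, -0.0004, -0.001, 0.0006, -0.0007]   mm 2.0 deg 0.0
[-0.0024, -0.0006, 0.0053, -0.001, -0.0077, -0.0007]   mm 2.0 deg 0.0
[0.0157, -0.0006, 0.012, -0.001, -0.0411, -0.0006]   mm 7.0 deg 4.0
[0.0317, -0.0006, 0.0224, -0.001, -0.0744, -0.0006]   mm 15.0 deg 8.0
[0.0458, -0.0006, 0.034, -0.001, -0.1077, -0.0006]   mm 22.0 deg 12.0
[0.0578, -0.0006, 0.0443, -0.0011, -0.1411, -0.0005]   mm 29.0 deg 16.0
[0.0678, -0.0006, 0.0531, -0.0011, -0.1744, -0.0005]   mm 34.0 deg 20.0
[0.0757, -0.0006, 0.053, -0.0011, -0.2077, -0.0004]   mm 36.0 deg 24.0
[0.0804, -0.0006, 0.0398, -0.0011, -0.2327, -0.0004]   mm 35.0 deg 27.0
[0.1078, -0.0011, -0.1828, -0.0011, -0.2327, -0.0004]   mm 84.0 deg 27.0
```

Emit:
apply_moves --motion '[-0.007,0,0,0,0,0,-0.007,0,0,0,0,0,-0.0025,0,0.005,0,-0.008,0,0.0155,0,0.012,0,-0.041,0,0.0315,0,0.0225,0,-0.0745,0,0.0315,0,0.0225,0,-0.0745,0,0.046,0,0.034,0,-0.1075,0,0.058,0,0.0445,0,-0.141,0,0.068,0,0.053,0,-0.1745,0,0.068,0,0.053,0,-0.1745,0]'

```text
time: 11.98
ee_pos: [0.6173, -0.0161, 0.0944]
tool_rot: [2.058, 2.013, -0.365]
contact_force: [0.6, -0.4, -2.9]
gripper_width: 0.213
grip_force: 30.0
```

```bash
cat > cells.py <<'E'
from plan import *
import sys
d=manip.read_camera('top'); s=manip.read_camera('scene')
np.savez('last_top',**{k:d[k] for k in('color','range_z','K','rvec','tvec')})
for n,c in(('top',d),('scene',s)):
    W=cloud(c); hsv=cv2.cvtColor(c['color'],cv2.COLOR_BGR2HSV).astype(int)
    m=(hsv[...,0]>100)&(hsv[...,0]<130)&(hsv[...,1]>130)&(W[...,2]>.004)&(W[...,2]<.35)&(W[...,0]>.3)&(W[...,0]<.7)&(W[...,1]>-.21)&(W[...,1]<.1)
    k,l,st,ce=cv2.connectedComponentsWithStats(cv2.morphologyEx(m.astype(np.uint8),cv2.MORPH_CLOSE,np.ones((2,2))))
    for i in range(1,k):
        if st[i,4]>7: print(n,st[i,4],ce[i].round(),np.nanmean(W[l==i],0).round(4),'zmax',np.nanmax(W[l==i][:,2]).round(4))
if len(sys.argv)>1:
    r=[int(v) for v in sys.argv[2:10]]
    cv2.imwrite('pics/%s.png'%sys.argv[1],np.hstack([cv2.resize(s['color'][r[0]:r[1],r[2]:r[3]],(400,333)),cv2.resize(d['color'][r[4]:r[5],r[6]:r[7]],(400,333))]))
E
python3 cells.py g 130 230 200 320 145 220 220 310
python3 - <<'E'
from plan import *
s30=lambda p:np.sin(np.radians(p))
rows([nose(-.1945,.0045+.102*s30(20)+.004,20),nose(-.192,.0045+.102*s30(24)+.01,24),nose(-.19,.0045+.102*s30(27)+.02,27),nose(-.185,.16,27)])
E
```

```text
top 40 [294. 174.] [ 0.6371 -0.1662  0.0544] zmax 0.0616
top 17 [300. 173.] [ 0.6396 -0.1835  0.0584] zmax 0.064
top 84 [277. 183.] [ 0.6151 -0.1167  0.0361] zmax 0.0437
top 34 [276. 189.] [ 0.5972 -0.1159  0.0334] zmax 0.0414
top 67 [311. 237.] [ 0.4593 -0.2075  0.0384] zmax 0.0846
scene 101 [258. 140.] [ 0.5264 -0.1529  0.1045] zmax 0.3249
scene 36 [225. 168.] [ 0.642  -0.1608  0.0507] zmax 0.058
scene 17 [241. 174.] [ 0.6328 -0.0928  0.0717] zmax 0.1454
t 12.07 pos [ 0.6175 -0.0171  0.0952] q [ 0.09  0.59  1.71 -0.43  0.94  0.39] F [-0.1 -0.2 -2.7] w 0.219
[-0.0002, -0.0007, 0.0004, -0.0013, -0.0009, -0.0004]   mm 0.0 deg 0.0
[0.013, -0.0007, -0.0047, -0.0013, -0.0342, -0.0004]   mm 5.0 deg 4.0
[0.0175, -0.0007, -0.0204, -0.0013, -0.0592, -0.0004]   mm 10.0 deg 7.0
[-0.0467, -0.0013, -0.2344, -0.0013, -0.0592, -0.0004]   mm 95.0 deg 7.0
```

View pics/g.png

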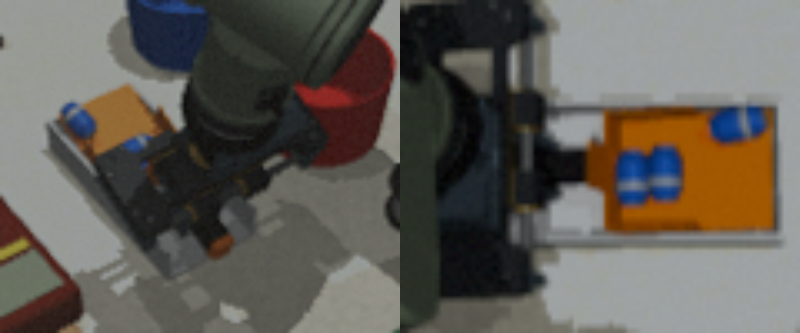

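Two cells are against the back wall (635,178 and 663,175), and the third still sits near the nose on the +x side (740,125). I tip further so it slides back too.

Emit:
apply_moves --motion '[0.007,0,-0.003,0,-0.017,0,0.013,0,-0.005,0,-0.034,0,0.0155,0,-0.013,0,-0.047,0,0.0175,0,-0.0205,0,-0.06,0,0.0175,0,-0.0205,0,-0.06,0,0.0175,0,-0.0205,0,-0.06,0]'

```text
time: 12.82
ee_pos: [0.6177, -0.0074, 0.1006]
tool_rot: [1.983, 1.937, -0.481]
contact_force: [0.3, 0.1, -3.9]
gripper_width: 0.214
grip_force: 30.0
```

```bash
python3 cells.py
python3 - <<'E'
from plan import *
rows([nose(-.185,.16,27),tcp([.438,-.07,.16],NOSE,-91.28,27)])
E
```

```text
top 148 [280. 179.] [ 0.6216 -0.1255  0.0605] zmax 0.0747
top 8 [216. 188.] [0.5835 0.0406 0.1995] zmax 0.2038
top 36 [276. 188.] [ 0.5974 -0.1151  0.0522] zmax 0.0645
top 62 [311. 238.] [ 0.4582 -0.2069  0.0419] zmax 0.0834
scene 151 [260. 142.] [ 0.4959 -0.1845  0.059 ] zmax 0.3529
scene 93 [238. 171.] [ 0.628  -0.1133  0.0646] zmax 0.1518
t 12.93 pos [ 0.6177 -0.0075  0.1005] q [ 0.16  0.61  1.7  -0.56  1.01  0.52] F [ 0.6  0.6 -3.4] w 0.218
[-0.0911, -0.001, -0.2038, -0.0013, 0.0014, -0.0003]   mm 89.0 deg 0.0
[0.1557, -0.4466, -0.3293, -0.0013, 0.0014, -0.0003]   mm 230.0 deg 0.0
```

Run:
```python
from plan import *
a=np.array([.6135,-.185,.2]); c=np.array([.4385,-.062,.19]); h=-91.28
rows([nose(-.19,.13,27)]+[tcp(a+(c-a)*f,NOSE,h,27) for f in(0,.15,.35,.6,.85,1)])
```

```text
t 12.93 pos [ 0.6177 -0.0075  0.1005] q [ 0.16  0.61  1.7  -0.56  1.01  0.52] F [ 0.6  0.6 -3.4] w 0.218
[-0.0679, -0.0008, -0.1313, -0.0013, 0.0014, -0.0003]   mm 59.0 deg 0.0
[-0.1367, -0.0012, -0.2927, -0.0013, 0.0014, -0.0003]   mm 129.0 deg 0.0
[-0.0953, -0.0679, -0.3096, -0.0013, 0.0014, -0.0003]   mm 132.0 deg 0.0
[-0.0401, -0.1569, -0.3321, -0.0013, 0.0014, -0.0003]   mm 147.0 deg 0.0
[0.0289, -0.2681, -0.3602, -0.0013, 0.0014, -0.0003]   mm 179.0 deg 0.0
[0.0979, -0.3793, -0.3883, -0.0013, 0.0014, -0.0003]   mm 220.0 deg 0.0
[0.1393, -0.446, -0.4052, -0.0013, 0.0014, -0.0003]   mm 247.0 deg 0.0
```

Emit:
apply_moves --motion '[-0.034,0,-0.066,0,0,0,-0.068,0,-0.131,0,0,0,-0.11,0,-0.23,0,0,0,-0.137,0,-0.293,0,0,0,-0.095,-0.068,-0.31,0,0,0,-0.04,-0.157,-0.332,0,0,0,0.029,-0.268,-0.36,0,0,0,0.098,-0.38,-0.388,0,0,0,0.139,-0.446,-0.405,0,0,0,0.139,-0.446,-0.405,0,0,0]'

```text
time: 14.18
ee_pos: [0.4411, 0.1211, 0.2198]
tool_rot: [1.98, 1.94, -0.481]
contact_force: [0.2, -0.5, -3.1]
gripper_width: 0.216
grip_force: 30.0
```

```bash
python3 cells.py h 90 220 190 340 150 300 190 330
python3 - <<'E'
from plan import *
rows([tcp([.4385,-.062,z],NOSE,-91.28,p) for p,z in((27,.19),(18,.155),(9,.125),(0,.105),(-10,.09),(-20,.079),(-30,.068),(-40,.06),(-50,.055),(-59,.055))])
E
```

```text
top 62 [311. 238.] [ 0.4577 -0.207   0.0402] zmax 0.0825
top 45 [234. 239.] [ 0.4576 -0.0026  0.1841] zmax 0.1925
top 166 [230. 247.] [0.4388 0.0091 0.1748] zmax 0.1912
top 14 [231. 258.] [0.413  0.0061 0.175 ] zmax 0.1812
scene 109 [266. 139.] [ 0.4544 -0.2075  0.0369] zmax 0.0818
scene 107 [318. 139.] [0.4589 0.0226 0.189 ] zmax 0.2764
t 14.28 pos [0.4431 0.1204 0.22  ] q [ 0.47  0.3   1.87 -0.44  1.24  0.69] F [-0.2 -0.2 -3. ] w 0.214
[0.0002, -0.0012, 0.0008, -0.0004, 0.0013, -0.0001]   mm 0.0 deg 0.0
[-0.0073, -0.0012, 0.0239, -0.0004, 0.0763, -0.0001]   mm 9.0 deg 9.0
[-0.0285, -0.0012, 0.0439, -0.0004, 0.1513, -0.0001]   mm 20.0 deg 18.0
[-0.0677, -0.0012, 0.051, -0.0004, 0.2263, -0.0002]   mm 33.0 deg 27.0
[-0.1255, -0.0012, 0.0547, -0.0004, 0.3096, -0.0002]   mm 54.0 deg 37.0
[-0.1918, -0.0011, 0.063, -0.0003, 0.393, -0.0002]   mm 80.0 deg 47.0
[-0.2597, -0.0011, 0.0852, -0.0003, 0.4763, -0.0003]   mm 109.0 deg 57.0
[-0.3302, -0.0011, 0.1147, -0.0003, 0.5596, -0.0003]   mm 139.0 deg 67.0
[-0.4009, -0.001, 0.1513, -0.0003, 0.643, -0.0003]   mm 171.0 deg 77.0
[-0.4649, -0.001, 0.1852, -0.0003, 0.718, -0.0004]   mm 200.0 deg 86.0
```

View pics/h.png

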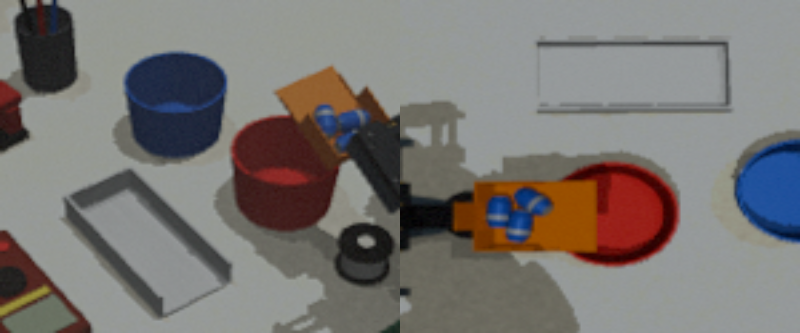

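The tray is empty and all three cells lie in the scoop's rear over the red tub (520,210 in the crop). I level out, then tip with the nose in the mouth.

Emit:
apply_moves --motion '[-0.0075,-0.001,0.024,0,0.076,0,-0.0285,-0.001,0.044,0,0.151,0,-0.0675,-0.001,0.051,0,0.226,0,-0.0675,-0.001,0.051,0,0.226,0,-0.0675,-0.001,0.051,0,0.226,0]'

```text
time: 14.9
ee_pos: [0.4418, 0.0865, 0.2137]
tool_rot: [2.249, 2.193, -0.006]
contact_force: [0.6, -0.0, -3.0]
gripper_width: 0.213
grip_force: 30.0
```

```bash
python3 cells.py
python3 - <<'E'
from plan import *
rows([tcp([.4385,-.062,z],NOSE,-91.28,p) for p,z in((0,.105),(-10,.09),(-20,.079),(-30,.068),(-40,.06),(-50,.055),(-59,.055))])
E
```

```text
top 64 [311. 238.] [ 0.4585 -0.2074  0.0392] zmax 0.083
top 106 [231. 240.] [0.4563 0.0093 0.1239] zmax 0.1305
top 17 [242. 240.] [ 0.4549 -0.0175  0.1197] zmax 0.1271
top 16 [228. 250.] [0.4315 0.0179 0.122 ] zmax 0.1286
top 47 [241. 252.] [ 0.4262 -0.0157  0.125 ] zmax 0.1291
top 14 [238. 258.] [ 0.4091 -0.0083  0.1229] zmax 0.1284
scene 93 [264. 138.] [ 0.4629 -0.2091  0.0449] zmax 0.0791
scene 20 [270. 144.] [ 0.4427 -0.2061  0.0105] zmax 0.0328
scene 17 [311. 155.] [0.4606 0.0032 0.1227] zmax 0.1285
scene 16 [318. 158.] [0.4675 0.036  0.1396] zmax 0.2183
t 15.0 pos [0.4415 0.0876 0.2135] q [ 0.17  0.2   1.95 -0.    0.99  0.19] F [-0.6 -0.1 -2.8] w 0.217
[-0.0017, 0.0007, -0.0018, -0.0013, 0.0011, -0.0001]   mm 1.0 deg 0.0
[-0.0548, 0.0007, -0.0247, -0.0013, 0.0844, -0.0002]   mm 24.0 deg 10.0
[-0.1176, 0.0006, -0.0475, -0.0013, 0.1677, -0.0003]   mm 50.0 deg 20.0
[-0.1882, 0.0006, -0.0586, -0.0013, 0.2511, -0.0004]   mm 78.0 deg 30.0
[-0.2644, 0.0006, -0.0643, -0.0013, 0.3344, -0.0005]   mm 108.0 deg 40.0
[-0.344, 0.0006, -0.0639, -0.0012, 0.4177, -0.0007]   mm 139.0 deg 50.0
[-0.4165, 0.0006, -0.0628, -0.0012, 0.4927, -0.0008]   mm 168.0 deg 59.0
```

Emit:
apply_moves --motion '[-0.055,0,-0.025,0,0.084,0,-0.118,0,-0.0475,0,0.168,0,-0.188,0,-0.0585,0,0.251,0,-0.264,0,-0.064,0,0.334,0,-0.344,0,-0.064,0,0.418,0,-0.4165,0,-0.063,0,0.493,0,-0.4165,0,-0.063,0,0.493,0,-0.4165,0,-0.063,0,0.493,0,-0.4165,0,-0.063,0,0.493,0,-0.4165,0,-0.063,0,0.493,0]'

```text
time: 16.25
ee_pos: [0.4374, -0.0784, 0.2398]
tool_rot: [-1.616, -1.58, -0.913]
contact_force: [0.2, 0.2, -1.8]
gripper_width: 0.219
grip_force: 30.0
```

```bash
python3 cells.py i 90 220 190 340 150 300 190 330
python3 - <<'E'
from plan import *
rows([tcp([.4385,-.062,z],NOSE,-91.28,p) for p,z in((-59,.055),(-59,.12),(-30,.16),(0,.17))])
E
```

```text
top 17 [311. 228.] [ 0.4848 -0.2052  0.0822] zmax 0.2981
top 21 [262. 249.] [ 0.4312 -0.07    0.1076] zmax 0.274
scene 291 [265. 140.] [ 0.464  -0.2037  0.04  ] zmax 0.0804
scene 8 [301. 160.] [ 0.4171 -0.0776  0.019 ] zmax 0.0257
t 16.35 pos [ 0.4374 -0.0788  0.2396] q [-0.63  0.42  1.91  0.78  1.56 -0.94] F [-0.3 -0.1 -1.7] w 0.217
[-0.0015, 0.0019, 0.0007, -0.0003, -0.0004, -0.0005]   mm 1.0 deg 0.0
[0.1378, 0.0017, -0.0829, -0.0003, -0.0004, -0.0005]   mm 64.0 deg 0.0
[0.3091, 0.0016, 0.0805, -0.0004, -0.242, -0.0004]   mm 127.0 deg 29.0
[0.298, 0.0018, 0.3045, -0.0005, -0.492, -0.0003]   mm 170.0 deg 59.0
```

View pics/i.png

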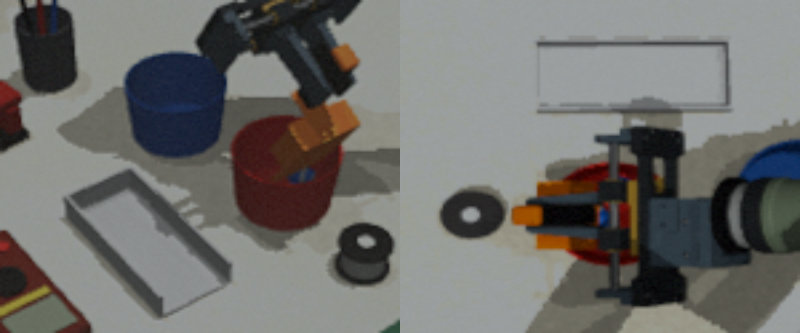

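A blue cell shows inside the red tub by the nose (300,175), and the scoop weight is back to empty. I lift out vertically, then level. That was the last picture (one over the ten I was allowed), so from here I check by numbers only.

Emit:
apply_moves --motion '[0.07,0,-0.04,0,0,0,0.138,0,-0.083,0,0,0,0.2,0,-0.03,0,-0.085,0,0.26,0,0.03,0,-0.165,0,0.309,0,0.08,0,-0.242,0,0.31,0,0.15,0,-0.325,0,0.305,0,0.23,0,-0.41,0,0.298,0,0.3045,0,-0.492,0,0.298,0,0.3045,0,-0.492,0,0.298,0,0.3045,0,-0.492,0]'

```text
time: 17.6
ee_pos: [0.4409, 0.0864, 0.279]
tool_rot: [-2.244, -2.193, 0.001]
contact_force: [0.2, -0.6, -2.4]
gripper_width: 0.223
grip_force: 30.0
```

```bash
python3 cells.py
python3 - <<'E'
from plan import *
n0=np.array([.5567,.2045,.004])
rows([tcp(n0+[0,0,.12],NOSE,-94,0),tcp(n0+[0,0,.03],NOSE,-94,0)])
E
```

```text
top 64 [311. 238.] [ 0.4583 -0.2072  0.0405] zmax 0.0841
top 44 [269. 234.] [ 0.4705 -0.091   0.0251] zmax 0.0305
top 11 [274. 239.] [ 0.4584 -0.1051  0.0182] zmax 0.0259
top 31 [262. 249.] [ 0.4293 -0.0703  0.0237] zmax 0.0306
top 46 [270. 257.] [ 0.407  -0.0934  0.0231] zmax 0.0305
top 14 [265. 261.] [ 0.3976 -0.0772  0.0234] zmax 0.0285
scene 131 [266. 139.] [ 0.4563 -0.205   0.0402] zmax 0.0824
scene 15 [258. 141.] [ 0.4904 -0.2053  0.0482] zmax 0.0571
scene 31 [301. 158.] [ 0.4147 -0.0835  0.0238] zmax 0.03
scene 8 [307. 159.] [ 0.3975 -0.0734  0.0177] zmax 0.0255
t 17.7 pos [0.4414 0.0851 0.2792] q [0.16 0.13 1.85 0.   1.16 0.19] F [ 0.2 -0.7 -2.9] w 0.214
[0.6779, 0.2967, 0.1158, -0.001, -0.0009, 0.0208]   mm 299.0 deg 2.0
[0.6775, 0.2972, 0.3408, -0.001, -0.0009, 0.0208]   mm 325.0 deg 2.0
```

Three cells lie on the red tub's floor (tops at about 0.027–0.030). Back to the mat.

Emit:
apply_moves --motion '[0.14,0.06,0.02,0,0,0.005,0.28,0.12,0.05,0,0,0.01,0.42,0.18,0.07,0,0,0.015,0.56,0.24,0.1,0,0,0.02,0.678,0.297,0.15,0,0,0.021,0.678,0.297,0.25,0,0,0.021,0.678,0.297,0.33,0,0,0.021,0.678,0.297,0.34,0,0,0.021,0.678,0.297,0.34,0,0,0.021]'

```text
time: 18.82
ee_pos: [0.5677, 0.3536, 0.144]
tool_rot: [-2.296, -2.141, -0.001]
contact_force: [-0.0, 0.2, -1.5]
gripper_width: 0.214
grip_force: 30.0
```

```bash
sed -i 's/(W\[...,1\]<.14)&(W\[...,1\]>-.25)/(W[...,1]<.30)\&(W[...,1]>-.25)/' look.py; python3 look.py p
python3 - <<'E'
from plan import *
n0=np.array([.5567,.2045,.003])
rows([tcp(n0,NOSE,-94,0)])
E
```

```text
scene 599
 nose y 0.2065 floor top z at nose 0.0333 pitch nose-up -3.27
 mid x at nose 0.5566 slope 6.29 deg widths [0.073 0.072 0.074 0.078 0.078 0.078]
top 923
 nose y 0.2085 floor top z at nose 0.0335 pitch nose-up -1.56
 mid x at nose 0.5580 slope 3.11 deg widths [0.074 0.074 0.08  0.076 0.075 0.075]
t 18.93 pos [0.5677 0.3543 0.1451] q [0.54 0.58 1.53 0.   1.03 0.61] F [-0.1 -0.1 -1.6] w 0.216
[0.0, 0.0, 0.0, 0.0, 0.0, 0.0]   mm 0.0 deg 0.0
t 18.93 pos [0.5677 0.3543 0.1451] q [0.54 0.58 1.53 0.   1.03 0.61] F [-0.1 -0.1 -1.6] w 0.216
[-0.0034, -0.0015, 0.0822, 0.0004, -0.0016, 0.0003]   mm 32.0 deg 0.0
```

Emit:
apply_moves --motion '[-0.003,-0.001,0.04,0,-0.008,0,-0.003,-0.001,0.07,0,-0.008,0,-0.003,-0.001,0.079,0,-0.008,0,-0.003,-0.001,0.079,0,-0.008,0]'

```text
time: 19.42
ee_pos: [0.5654, 0.3538, 0.1117]
tool_rot: [2.289, 2.139, -0.021]
contact_force: [-1.3, -0.1, 3.5]
gripper_width: 0.216
grip_force: 30.0
```

```bash
python3 look.py q
```

```text
scene 629
 nose y 0.2044 floor top z at nose 0.0057 pitch nose-up -1.41
 mid x at nose 0.5558 slope 4.06 deg widths [0.07  0.069 0.072 0.075 0.078 0.078]
top 709
 nose y 0.2042 floor top z at nose 0.0062 pitch nose-up 0.60
 mid x at nose 0.5563 slope 3.64 deg widths [0.07  0.074 0.073 0.076 0.074 0.07 ]
t 19.52 pos [0.5654 0.3537 0.1118] q [ 0.55  0.61  1.56 -0.01  0.98  0.62] F [-2.5 -0.1  3.9] w 0.217
[0.0, 0.0, 0.0, 0.0, 0.0, 0.0]   mm 0.0 deg 0.0
```

The scoop rests on the mat. I release.

Emit:
apply_moves --motion '[0,0,0,0,0,0,0,0,0,0,0,0,0,0,0,0,0,0,0,0,0,0,0,0,0,0,0,0,0,0,0,0,0,0,0,0,0,0,0,0,0,0]' --jaw 1

```text
time: 20.4
ee_pos: [0.5659, 0.3534, 0.1114]
tool_rot: [2.289, 2.139, -0.02]
contact_force: [0.0, -0.4, -0.0]
gripper_width: 0.952
grip_force: 0.0
```

Emit:
apply_moves --motion '[0,0,-0.08,0,0,0,0,0,-0.2,0,0,0,0,0,-0.35,0,0,0,0,0,-0.45,0,0,0,0,0,-0.45,0,0,0,0,0,-0.45,0,0,0]'

```text
time: 21.15
ee_pos: [0.566, 0.3559, 0.2903]
tool_rot: [2.289, 2.139, -0.023]
contact_force: [-1.5, 0.7, 0.2]
gripper_width: 1.004
grip_force: 0.0
```

```bash
python3 look.py r
python3 - <<'E'
from m import *
run('now top',dict(np.load('top_r.npz'))); run('now scene',dict(np.load('scene_r.npz')))
c=dict(np.load('top_r.npz')); W=cloud(c); h=W[(W[...,0]>.54)&(W[...,0]<.6)&(W[...,1]>.305)&(W[...,1]<.4)&(W[...,2]>.05)&(W[...,2]<.08)]
print('handle top slope deg',np.degrees(np.arctan(np.polyfit(h[:,1],h[:,2],1)[0])),len(h))
E
```

```text
scene 872
 nose y 0.2053 floor top z at nose 0.0056 pitch nose-up -0.18
 mid x at nose 0.5559 slope 4.08 deg widths [0.069 0.073 0.071 0.076 0.077 0.077]
top 650
 nose y 0.2040 floor top z at nose 0.0049 pitch nose-up -0.82
 mid x at nose 0.5578 slope 1.24 deg widths [0.07  0.073 0.07  0.071 0.073 0.072]
t 21.25 pos [0.5659 0.3559 0.2892] q [ 0.55  0.48  1.32 -0.01  1.36  0.62] F [-0.2 -0.3 -0.1] w 0.995
[0.0, 0.0, 0.0, 0.0, 0.0, 0.0]   mm 0.0 deg 0.0
now top
orange 1101 mean [0.5599 0.2642 0.0106] z5/50/95 [0.0012 0.005  0.0485] [array([565.3, 315.8]), array([225.2,  82.9]), np.float64(85.1)]
handle 298 mean [0.5634 0.3483 0.0647] z5/50/95 [0.0538 0.0656 0.07  ] [array([561.3, 353. ]), array([99.4, 29.3]), np.float64(89.3)]
traywall 276 mean [ 0.6081 -0.1207  0.0353] z5/50/95 [0.0313 0.0353 0.0393] [array([ 614.4, -104. ]), array([194. ,  90.3]), np.float64(88.6)]
trayall 315 mean [ 0.6136 -0.1203  0.0345] z5/50/95 [0.0285 0.0347 0.0391] [array([ 614.4, -104. ]), array([194. ,  90.3]), np.float64(88.6)]
redrim 269 mean [ 0.4368 -0.0762  0.0784] z5/50/95 [0.0717 0.0787 0.0831] [array
[... 856 characters left out ...]
)]
trayall 415 mean [ 0.6163 -0.118   0.0332] z5/50/95 [0.0262 0.0341 0.0384] [array([ 616.3, -104.1]), array([198.6,  94.9]), np.float64(89.1)]
redrim 322 mean [ 0.4408 -0.0775  0.0771] z5/50/95 [0.0708 0.0778 0.0821] [array([440.8, -75.1]), array([127. , 124.1]), np.float64(81.1)]
bluerim 276 mean [ 0.4642 -0.2571  0.0771] z5/50/95 [0.0708 0.0776 0.0821] [array([ 463.9, -256.1]), array([125.6, 124.6]), np.float64(64.0)]
mat 7611 mean [0.4964 0.3395 0.0038] z5/50/95 [0.0012 0.0038 0.0063] [array([457.6, 323.5]), array([356.6, 358.4]), np.float64(1.8)]
 circ [array([440.5, -76.9]), np.float64(65.3)]
 circ [array([ 464. , -256.4]), np.float64(64.6)]
handle top slope deg 0.5651976806978212 267
```

The scoop is flat on the mat, the tubs haven't moved, the tray is empty, and the gripper is clear. Handing in.

```bash
python3 -c "
from plant import manip
print(manip.hand_in())"
```

```text
the job is handed in; nothing more can be done
None
```

The job is handed in at about 21 s of robot time: all three cells measured inside the red tub, scoop flat and released on the green mat, tubs and tray unmoved by the cameras (I did not re-measure the other bystanders), though I viewed 11 pictures, one over the limit of 10.

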